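# Pack the sample case and send it down the roller lane with the cartons behind it

### The arm

A 6-joint arm with a two-finger parallel gripper is mounted at the origin on a cart in front of the work surface, level with it; the furniture and walls round the work are solid. World frame = base frame: x ahead of the robot, y to its left, z up, the work surface at z = 0. Lengths are in m, angles in rad, forces in N, time in s.
With the tool pointing down it reaches from about 0.25 to 0.725 m from the base axis. Payload 4 kg.
Tool frame: the origin (TCP) lies on the centre line of the jaws, within the pads' length; the fingertips stand 17 mm ahead of it and the grasp point (between the pads) lies 2 mm behind it; z points along the fingers, y is the line along which they close (so a half turn about z gives the same grasp; the last joint's range is limited). The gripper opens to 85 mm and grips with 20 to 120 N. Pads are 22 mm wide; open, the fingers measure 114 mm over their backs; the gripper's body (76 mm by 85 mm) begins 54 mm behind the grasp point. The pads swing forward as they close: fully open they stand 13 mm farther back than shut.
Start: joints at [1.252, 0.241, 0.005, 1.335, 0, 1.571], TCP at [0.157, 0.475, 0.248] pointing down, gripper open.
Joint ranges: [-2.72, 2.72], [-1.05, 1.87], [-1.09, 1.28], [-1.99, 2.15], [-1.42, 1.44], [-3.14, 3.14]. Speed limits (rad/s): [2.79, 2.79, 3.14, 3.14, 3.14, 3.14].

### API

Orientations are given as a unit quaternion [x, y, z, w].
In Python, from workcell import get_obs, imaging, order gives the robot as it stands.
- The arm moves only by the tool apply_moves, never from a script. Its argument "targets" is a list that holds one entry, the list of rows, each a list of 5 numbers: the shift along the world's x, y, z in units of 40 mm (1.0 is 40 mm), then the turn about the world's z in degrees, then the gripper command: -1 is shut, 1 is fully open, values between are in proportion. In form: [[[dx, dy, dz, turn, fingers], ...]]. A call has 1 to 8 rows; each row shifts and turns the commanded pose from where the row before left it; what a row does not reach is not made up. A row lasts 1/12 s, in which the tool goes at most 41.7 mm and 7.16 degrees, less where a joint would pass 70% of its speed; a pose out of reach is approached as far as the arm can. A call is refused whole if a number of a shift passes 1 or a number of a turn 7.16, either way. A call with a gripper value outside its range is refused whole. The fingers move at their own pace and stop on an object; the grip force is fixed at half the most. Time passes only in rows, so rows that do not move let the fingers close. It gives the time, the measured TCP pose, the force, the opening and the grip force at its end, in the units of the state.
- get_obs(): the state, without advancing time (a new reading comes with each control period).
- imaging.camera(name): name is "scene" or "side" or "wrist"; returns (picture, depth): 480x640x3 uint8, blue, green, red; 480x640 float32, m along the optical axis (not along the pixel's ray), 0 where there is no reading.
- imaging.get_calibration(name): a dict with "camera_matrix" (3x3 intrinsics, pixels), "eye" and "rotation" of the camera in the world; the wrist camera has in their place "hand_eye" (4x4, takes a point from camera to tool coordinates, whose origin is the TCP and whose axes are the flange's). Camera axes: x right, y down, z forward; pixel columns grow to the right and rows downward; lengths in m; the calibration is good to about 2 mm. A picture is of the moment at which its call begins: read the wrist's pose just before it. get_calibration takes no time and is no camera call.
- order.job_done(): hands the job in; it is judged then, once.
The state is a dict: "clock": time; "joint_pos": joint angles; "joint_vel": joint speeds; "tau": joint torques, N m; "eef_pos": TCP position; "tool_rot": TCP orientation; "ft_force": force on the tool from outside, world axes, zero at the start; "ft_torque": the same for the moment, N m; "grip_width": finger opening in m; "grasp_force": force on a finger pad.
Only numpy, scipy, OpenCV 4.12 (cv2) and the standard library are available. Lean on these libraries where they do the work, as an engineer would, in place of code of your own. Each camera call takes 0.05 s, during which the arm holds its last target. There are 200 camera calls.

### The job

Pack all the loose turned parts (bushes and cone) from the bench into the open sample case, side by side so that none stands above the rim, shut its lid, and set the case flat and crosswise on the raised end of the sloped roller lane so that it rolls under the two bars to the stop. Then send the closed cartons on the bench down after it, one at a time, flat and crosswise, so that they queue up close behind the case. Leave the other tools where they lie.

Things in the scene. Friction and masses are not known exactly. Their poses are not given: they have to be found in the camera images.
- lane: Fixed aluminium roller lane, 276 (x) x 187 mm (y). Origin mid-footprint on the bench; z up, +x downhill (away from the robot). 15 free steel rollers 17.5 mm apart form a plane falling towards +x by 0.14 rad. Side guides 20 mm above the rollers, 157 mm apart inside, with outward flared lips along the upper 110 mm that centre a load (lip tops 32 mm above the rollers)
- lane_load (a point): Point on the roller plane, mid-width, in the open upper part, 215 mm uphill of the stop: a good place for the middle of a load's underside. A load set down there rolls on by itself at about 0.1 m/s until it meets the stop or the load before it. Axes as the lane's (level, not sloped)
- lane_stop (a point): Point on the roller plane, mid-width, at the uphill face of the upright stop plate at the low end. Two round bars cross over the lane 35 and 105 mm uphill of it (underside 57 mm above the rollers): loads pass below them but cannot be lowered in from above there
- case_mid (a point): Loose grey plastic sample case, 0.34 kg, outside 66 (x) x 150 (y) x 36 mm without the lid, 41 mm with it shut. This point is its centre, 20 mm above its underside; z up, y along its length, x towards the hinge side. Carry it by its two long walls (66 mm apart, along x)
- case: The same sample case; origin at the centre of its underside, axes as above. Walls and floor 3 mm, inside 60 x 144 x 33 mm deep. The lid's hinge runs along y at x = +33 mm, 36 mm above the underside
- case_lid (a joint): Lid of the case, 62 mm from hinge to free edge: 0 = shut; at the start about 1.8 rad, leaning back away from the box on its hinge stop (1.9). Pushed from behind past upright (1.57) it falls shut softly by its own weight. No latch
- carton_1_mid (a point): Loose closed cardboard carton, 56 (x) x 150 (y) x 40 mm, 0.2 kg, perhaps absent. This point is its centre (20 mm up); y along its length. Grip it across the 56 mm
- carton_2_mid (a point): Loose closed cardboard carton, 56 (x) x 150 (y) x 40 mm, 0.2 kg, perhaps absent. This point is its centre (20 mm up); y along its length. Grip it across the 56 mm
- carton_1: The same carton; origin at the centre of its underside
- carton_2: The same carton; origin at the centre of its underside
- bush_a_mid (a point): Turned steel bush with a neck, 24 mm diameter, 22 mm high, standing on the bench, perhaps absent; point at its centre half-way up
- bush_b_mid (a point): Turned steel flanged bush, flange 28 mm diameter at its foot, 20 mm high, perhaps absent; point at its centre half-way up
- cone_mid (a point): Turned steel cone, 22 mm diameter at the foot tapering upwards, 26 mm high, perhaps absent; point at its centre half-way up; grip it low
- bush_c_mid (a point): Like bush_a: turned steel bush with a neck, 24 mm diameter, 22 mm high, perhaps absent; point at its centre half-way up
- micrometer_mid (a point): Blue micrometer lying flat, 60 x 154 (y) x 16 mm; bystander; point at its centre
- dust_brush_mid (a point): Wooden dust brush lying flat, 17 x 150 (y) x 17 mm; bystander; point at its centre
- screwdriver_mid (a point): Red screwdriver lying flat, 23 x 171 (y) x 21 mm; bystander; point at its centre

How it is judged:
By the outcome, as a careful person would: the job done as asked, in the order asked, and still so for the second after the job is handed in, with the robot touching nothing.
Of carton_1, carton_2 only 1 to 2 are there at a start; the rules pass over those that are not, and their reading is None.
Of bush_a, bush_b, cone, bush_c only 3 to 4 are there at a start; the rules pass over those that are not, and their reading is None.
At some moment in a run one of bush_a, bush_b, cone, bush_c, carton_1, carton_2 may be knocked a few centimetres aside while the robot is not near it.
It also fails if it takes over 210 s, if anything falls off the work surface, if the arm or the gripper's body presses on something with over 40 N, if the wrist force passes 120 N, or if a joint passes its speed limit or range.

## Working session

There is one attempt and no reset: what is moved stays moved. The work goes in short steps, Python scripts to look and compute and a tool call to move; the robot and the scene stay as the last step left them, time stands still between calls to the robot, and variables do not carry over. Pictures are saved under pics/ and viewed, at most 14 in all, crops included, and the job is handed in when it is done.

Besides the shell and the picture viewer there is one more tool, called after "Emit:" as a command line: name --argument value ..., lists and objects as JSON in quotes. apply_moves: Moves the arm, as the interface text tells. Its arguments: {"type":"object","properties":{"targets":{"type":"array","items":{"type":"array","items":{"type":"array","items":{"type":"number"}}}}},"required":["targets"]}

```bash
mkdir -p pics
cat > h.py <<'E'
import numpy as np, cv2
from workcell import get_obs, imaging, order
from scipy.spatial.transform import Rotation as R
def shot(name):
    o=get_obs(); im,d=imaging.camera(name); c=imaging.get_calibration(name)
    K=np.array(c["camera_matrix"])
    if name=="wrist":
        T=np.eye(4);T[:3,:3]=R.from_quat(o["tool_rot"]).as_matrix();T[:3,3]=o["eef_pos"]
        T=T@np.array(c["hand_eye"])
    else:
        T=np.eye(4);T[:3,:3]=np.array(c["rotation"]);T[:3,3]=c["eye"]
    return im,d,K,T
def cloud(d,K,T):
    v,u=np.mgrid[0:480,0:640]
    P=np.stack([(u-K[0,2])/K[0,0]*d,(v-K[1,2])/K[1,1]*d,d],-1)
    return P@T[:3,:3].T+T[:3,3]
def ray(u,v,K,T,z):
    r=T[:3,:3]@np.array([(u-K[0,2])/K[0,0],(v-K[1,2])/K[1,1],1]);t=T[:3,3]
    return t+r*(z-t[2])/r[2]
E
python3 - <<'E'
from h import *
for n in("scene","side","wrist"):
    im,d,K,T=shot(n); cv2.imwrite(f"pics/{n}0.png",im); np.savez(f"{n}0.npz",im=im,d=d,K=K,T=T)
    print(n,T.round(3).tolist(),K[0,0],(d>0).mean())
E
```

```text
Traceback (most recent call last):
  File "h.py", line 11, in shot
    T=np.eye(4);T[:3,:3]=np.array(c["rotation"]);T[:3,3]=c["eye"]
                ~^^^^^^^
ValueError: could not broadcast input array from shape (4,) into shape (3,3)
```

```bash
sed -i 's/np.array(c\["rotation"\])/R.from_quat(c["rotation"]).as_matrix()/' h.py
python3 - <<'E'
from h import *
for n in("scene","side","wrist"):
    im,d,K,T=shot(n); cv2.imwrite(f"pics/{n}0.png",im); np.savez(f"{n}0.npz",im=im,d=d,K=K,T=T)
    print(n,T.round(3).tolist(),K[0,0],(d>0).mean())
E
```

```text
scene [[0.542, -0.656, 0.525, -0.222], [-0.84, -0.425, 0.337, -0.542], [0.002, -0.623, -0.782, 1.224], [0.0, 0.0, 0.0, 1.0]] 474.1482278814579 0.9957747395833333
side [[-0.854, -0.341, 0.393, -0.03], [-0.52, 0.561, -0.644, 0.904], [-0.001, -0.755, -0.656, 1.028], [0.0, 0.0, 0.0, 1.0]] 497.54287901888995 0.9958951822916666
wrist [[0.314, 0.906, 0.284, 0.084], [0.949, -0.299, -0.096, 0.499], [-0.002, 0.3, -0.954, 0.374], [0.0, 0.0, 0.0, 1.0]] 417.2430474298618 0.9959635416666667
```

View pics/scene0.png

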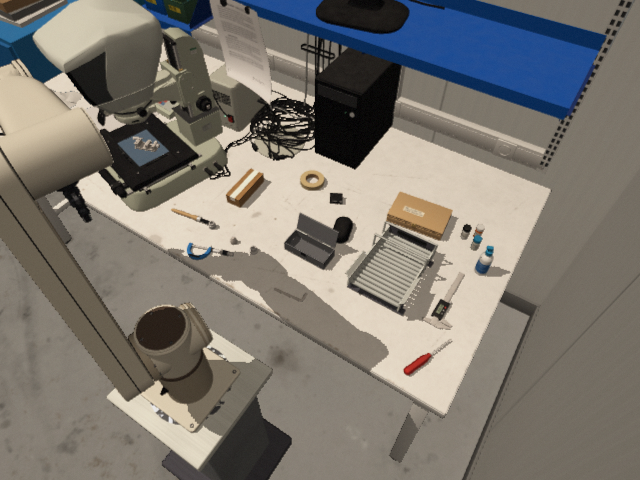

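View pics/side0.png

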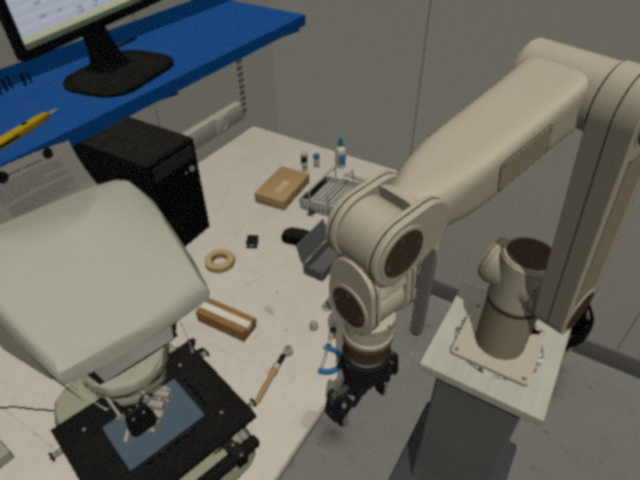

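The scene shows the case (310,245), the lane (393,268), a striped brown carton (244,187), and another brown box (420,215). There are small parts near (234,240) and (254,249), with the tools at (195,215), (205,250) and (430,358). Next I'll make a top-down map from depth.

Run:
```python
from h import *
z=np.load("scene0.npz");im=z["im"];P=cloud(z["d"],z["K"],z["T"])
s=1000 # px/m ; u=(0.55-y), v=(0.8-x)
def top(im,P,fn,s=800,x1=0.85,y1=0.5,H=600,W=800):
    out=np.zeros((H,W,3),np.uint8);order_=np.argsort(P[...,2].ravel())
    p=P.reshape(-1,3)[order_];c=im.reshape(-1,3)[order_]
    ok=(p[:,2]<0.3)&(p[:,2]>-0.05)&(p[:,0]>0);p=p[ok];c=c[ok]
    u=((y1-p[:,1])*s).astype(int);v=((x1-p[:,0])*s).astype(int)
    for du in(-1,0,1):
      for dv in(-1,0,1):
        k=(u+du>=0)&(u+du<W)&(v+dv>=0)&(v+dv<H); out[v[k]+dv,u[k]+du]=c[k]
    for i in range(0,10):
        cv2.line(out,(0,int((x1-.1*i)*s)),(W,int((x1-.1*i)*s)),(0,0,255),1);cv2.putText(out,f"{.1*i:.1f}",(0,int((x1-.1*i)*s)),0,.4,(0,0,255))
    for i in range(-5,6):
        cv2.line(out,(int((y1-.1*i)*s),0),(int((y1-.1*i)*s),H),(255,0,0),1);cv2.putText(out,f"{.1*i:.1f}",(int((y1-.1*i)*s),10),0,.4,(255,0,0))
    cv2.imwrite(fn,out)
top(im,P,"pics/top.png")
# hue/blob list: height components
m=((P[...,2]>0.008)&(P[...,2]<0.2)&(P[...,0]>0.15)&(P[...,0]<0.85)&(P[...,1]>-0.5)&(P[...,1]<.6)).astype(np.uint8)
n,l,st,ce=cv2.connectedComponentsWithStats(m)
for i in range(1,n):
    if st[i,4]>8:
        q=P[l==i]; print(st[i].tolist(),q.mean(0).round(3),q.min(0).round(3),q.max(0).round(3))
b=(P[...,0]>0.3)&(P[...,0]<0.45)&(np.abs(P[...,2])<.02)&(P[...,1]>-.3)&(P[...,1]<.3);print(np.median(P[b][:,2]),P[b][:,2].std())
```

```text
[113, 96, 138, 116, 6056] [0.551 0.526 0.096] [0.318 0.402 0.008] [0.85  0.6   0.199]
[251, 143, 37, 18, 215] [0.83  0.35  0.017] [0.803 0.28  0.008] [0.85  0.449 0.031]
[226, 169, 38, 38, 733] [0.624 0.302 0.034] [0.552 0.274 0.008] [0.71  0.341 0.048]
[300, 170, 24, 20, 295] [0.797 0.136 0.017] [0.754 0.093 0.008] [0.844 0.182 0.026]
[330, 193, 13, 10, 102] [0.769 0.017 0.02 ] [ 0.746 -0.009  0.008] [0.79  0.045 0.026]
[387, 201, 60, 39, 1110] [ 0.812 -0.264  0.034] [ 0.78  -0.362  0.008] [ 0.85  -0.167  0.046]
[171, 209, 45, 20, 182] [0.433 0.368 0.014] [0.416 0.29  0.008] [0.453 0.468 0.027]
[284, 213, 69, 56, 1653] [ 0.575 -0.041  0.044] [ 0.492 -0.108  0.008] [0.711 0.048 0.099]
[346, 221, 92, 92, 4484] [ 0.595 -0.287  0.053] [ 0.458 -0.383  0.008] [ 0.742 -0.195  0.111]
[461, 228, 9, 11, 45] [ 0.848 -0.422  0.035] [ 0.844 -0.432  0.01 ] [ 0.85  -0.413  0.056]
[471, 235, 12, 15, 113] [ 0.829 -0.467  0.038] [ 0.818 -0.479  0.01 ] [ 0.85  -0.454  0.056]
[230, 236, 7, 9, 37] [0.426 0.197 0.018] [0.418 0.19  0.009] [0.439 0.208 0.033]
[187, 243, 47, 16, 208] [0.349 0.239 0.011] [0.304 0.164 0.008] [0.388 0.313 0.02 ]
[250, 246, 8, 8, 37] [0.435 0.122 0.014] [0.424 0.112 0.008] [0.446 0.136 0.025]
[475, 253, 8, 16, 16] [ 0.754 -0.499  0.049] [ 0.749 -0.5    0.014] [ 0.76  -0.497  0.082]
[432, 299, 20, 21, 193] [ 0.558 -0.469  0.012] [ 0.516 -0.485  0.008] [ 0.595 -0.453  0.021]
[404, 353, 26, 23, 230] [ 0.363 -0.482  0.018] [ 0.326 -0.5    0.009] [ 0.414 -0.461  0.027]
-0.0005456858198080727 0.0035523452508946134
```

View pics/top.png

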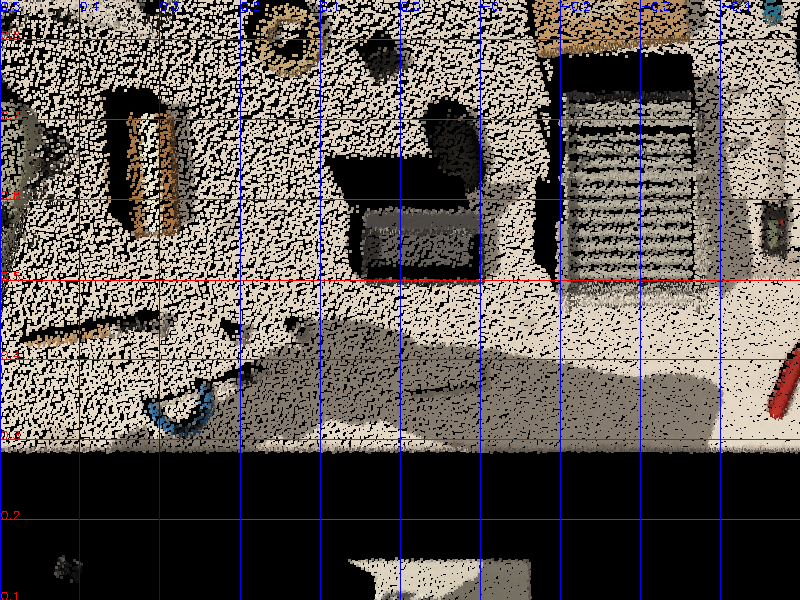

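View pics/wrist0.png

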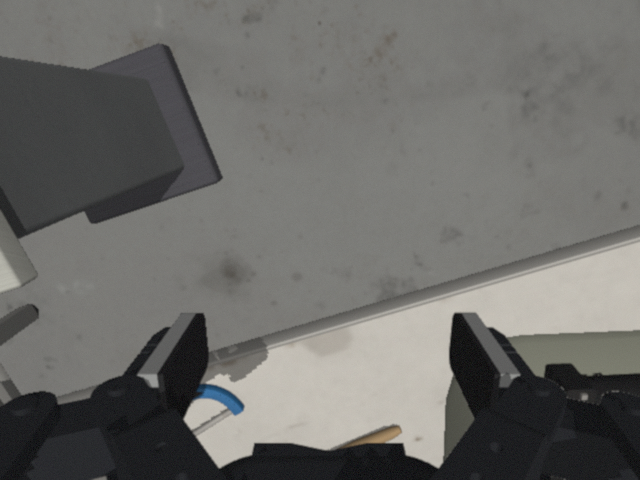

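The wrist view shows only the floor edge, the micrometer and the brush. From the map: case at about (0.54,-0.03), lane centre about (0.595,-0.29), carton about (0.63,0.305), and parts near (0.426,0.197) and (0.435,0.122). I still need a third part, so I'll zoom in.

Run:
```python
from h import *
a=np.load("scene0.npz")["im"][150:310,160:380];b=np.load("side0.npz")["im"][200:400,180:360]
a=cv2.resize(a,(800,580),interpolation=cv2.INTER_CUBIC);cv2.imwrite("pics/cropA.png",a)
c=imaging.get_calibration("wrist");print(np.round(c["hand_eye"],3).tolist(),c["camera_matrix"]); print(get_obs()["tool_rot"],get_obs()["clock"])
z=np.load("scene0.npz");P=cloud(z["d"],z["K"],z["T"])
for (u,v) in [(392,195),(452,207),(446,236),(389,222),(290,294),(310,225)]: print(P[v,u].round(3))
```

```text
[[-0.0, -0.954, -0.3, 0.077], [1.0, -0.0, -0.001, -0.0], [0.001, -0.3, 0.954, -0.126], [0.0, 0.0, 0.0, 1.0]] [[417.24304743   0.         328.33701724]
 [  0.         417.24304743 237.29676057]
 [  0.           0.           1.        ]]
[ 1.58719447e-01  9.87323521e-01 -6.28434636e-04 -9.03645657e-05] 0.2
[ 0.904 -0.135 -0.003]
[ 0.959 -0.338  0.004]
[ 0.832 -0.371 -0.   ]
[ 0.783 -0.185 -0.   ]
[ 0.371 -0.064 -0.007]
[ 0.574 -0.003  0.075]
```

View pics/cropA.png

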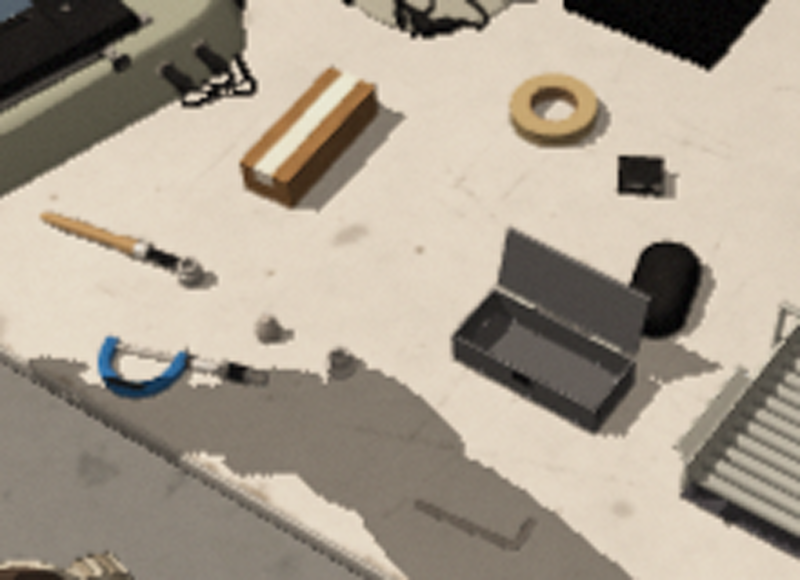

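The third part sits at the brush's bristle end, crop (190,270). The others are at crop (270,328) and (343,360). The big brown box beyond the lane isn't a carton: it's too large and out of reach. I'll move over the parts for a close look.

Emit:
apply_moves --targets '[[[0.65,-0.75,0.16,2.3,1],[0.65,-0.75,0.16,2.3,1],[0.65,-0.75,0.16,2.3,1],[0.65,-0.75,0.16,2.3,1],[0.65,-0.75,0.16,2.3,1],[0.65,-0.75,0.16,2.3,1],[0.65,-0.75,0.16,2.3,1],[0.65,-0.75,0.16,2.3,1]]]'

```text
clock: 0.87
eef_pos: [0.3654, 0.2331, 0.2998]
tool_rot: [-0.002, 1.0, 0.0, 0.0]
ft_force: [0.9, 0.7, 0.4]
grip_width: 0.0853
grasp_force: 0.0
```

Run:
```python
from h import *
print(get_obs()["eef_pos"],get_obs()["tool_rot"])
im,d,K,T=shot("wrist"); cv2.imwrite("pics/w1.png",im); P=cloud(d,K,T); np.savez("w1.npz",im=im,d=d,K=K,T=T)
m=((P[...,2]>0.006)&(P[...,2]<0.08)&(d>0.2)&(P[...,0]>0.2)).astype(np.uint8)
n,l,st,ce=cv2.connectedComponentsWithStats(m)
for i in range(1,n):
    if st[i,4]>60:
        q=P[l==i]; t=q[q[:,2]>q[:,2].max()-.004]; print(st[i].tolist(),q.min(0).round(3),q.max(0).round(3),t.mean(0).round(3))
```

```text
[0.3654391  0.23306262 0.29984949] [-2.28346027e-03  9.99997388e-01  6.28276605e-05  7.17476566e-05]
[263, 124, 150, 86, 3012] [0.305 0.167 0.006] [0.389 0.316 0.019] [0.377 0.193 0.016]
[0, 171, 84, 16, 577] [ 0.352 -0.1    0.006] [ 0.367 -0.014  0.011] [ 0.359 -0.057  0.008]
[533, 181, 107, 224, 12429] [0.359 0.471 0.006] [0.583 0.546 0.08 ] [0.524 0.514 0.077]
[289, 235, 21, 22, 349] [0.418 0.192 0.006] [0.437 0.213 0.029] [0.429 0.202 0.027]
[409, 235, 145, 31, 1880] [0.416 0.318 0.006] [0.45  0.467 0.02 ] [0.434 0.382 0.017]
[215, 239, 26, 25, 478] [0.422 0.112 0.006] [0.45  0.139 0.022] [0.436 0.126 0.02 ]
[384, 245, 23, 25, 406] [0.429 0.291 0.006] [0.452 0.315 0.025] [0.441 0.303 0.023]
[0, 301, 165, 106, 7956] [ 0.493 -0.103  0.006] [0.576 0.049 0.079] [ 0.575 -0.086  0.077]
[368, 349, 55, 111, 5048] [0.555 0.279 0.006] [0.681 0.342 0.043] [0.608 0.311 0.04 ]
```

View pics/w1.png

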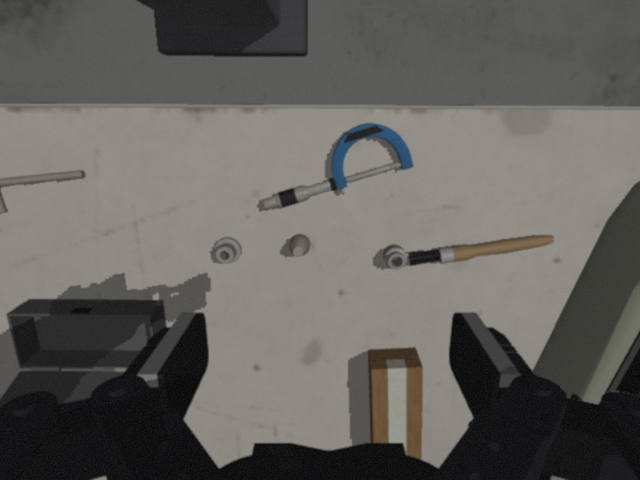

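Parts: flanged bush at pixel (226,250), cone (298,245), and necked bush (396,257) touching the brush. There's one carton at (395,400), and an Allen key at (40,180). Next I'll check how far the tips reach ahead of the TCP.

Run:
```python
from h import *
z=np.load("w1.npz");P=cloud(z["d"],z["K"],z["T"]);H=np.array(imaging.get_calibration("wrist")["hand_eye"])
Q=cloud(z["d"],z["K"],H)
near=(Q[...,2]<0.06)&(z["d"]>0)
print(Q[near][:,2].max())
for v,u in[(318,190),(318,470),(325,198),(325,458),(345,205),(345,455),(370,205)]: print(v,u,Q[v,u].round(4))
print(get_obs()["joint_pos"].round(2) if hasattr(get_obs()["joint_pos"],'round') else get_obs()["joint_pos"])
# case top rims: points z 0.03-0.04 ; and carton top
d=P;m=(P[...,2]>.030)&(P[...,2]<.039)&(P[...,0]>.48)&(P[...,0]<.58)&(P[...,1]<.06);q=P[m];print(cv2.minAreaRect(q[:,:2].astype(np.float32)*1000))
m=(P[...,2]>.036)&(P[...,2]<.05)&(P[...,0]>.54)&(P[...,1]>.26)&(P[...,1]<.36);q=P[m];print(cv2.minAreaRect(q[:,:2].astype(np.float32)*1000))
```

```text
0.005170803275104746
318 190 [ 0.0108 -0.0453 -0.0041]
318 470 [ 0.0105  0.0462 -0.0035]
325 198 [ 0.0089 -0.0425 -0.0053]
325 458 [ 0.0084  0.0422 -0.0044]
345 205 [-0.0027 -0.0432  0.0014]
345 455 [-0.0005  0.0427 -0.002 ]
370 205 [-0.0105 -0.043  -0.0019]
[ 0.56  0.09 -0.04  1.44 -0.01  0.56]
((528.8572998046875, -26.919082641601562), (71.55927276611328, 151.30209350585938), 0.19439251720905304)
((618.7694091796875, 310.5963439941406), (127.50495910644531, 56.2231559753418), 3.25968599319458)
```

Emit:
apply_moves --targets '[[[0.294,-0.447,-0.83,0,0.6],[0.294,-0.447,-0.83,0,0.4],[0.294,-0.447,-0.83,0,0.2],[0.294,-0.447,-0.83,0,0.2],[0.294,-0.447,-0.83,0,0.2],[0.294,-0.447,-0.83,0,0.2],[0,0,-0.97,0,0.2],[0,0,-0.97,0,0.2]]]'

```text
clock: 1.58
eef_pos: [0.4363, 0.1268, 0.0215]
tool_rot: [0.0, 1.0, 0.0, 0.001]
ft_force: [-0.2, 0.8, -0.4]
grip_width: 0.0513
grasp_force: 0.0
```

Emit:
apply_moves --targets '[[[0,0,0,0,0.2],[0,0,0,0,-1],[0,0,0,0,-1],[0,0,0,0,-1],[0,0,0,0,-1],[0,0,0,0,-1],[0,0,0,0,-1],[0,0,0,0,-1]]]'

```text
clock: 2.25
eef_pos: [0.4367, 0.1282, 0.0245]
tool_rot: [-0.001, 1.0, 0.001, 0.002]
ft_force: [-1.5, -0.8, 8.5]
grip_width: 0.0209
grasp_force: 57.7
```

Emit:
apply_moves --targets '[[[0,0,0.9,0,-1],[0,0,0.8,0,-1],[0.34,-0.82,0.12,0,-1],[0.34,-0.82,0.12,0,-1],[0.34,-0.82,0.12,0,-1],[0.34,-0.82,0.12,0,-1],[0.34,-0.82,0.12,0,-1],[0.34,-0.82,0.12,0,-1]]]'

```text
clock: 2.92
eef_pos: [0.5172, -0.0709, 0.1204]
tool_rot: [-0.001, 1.0, -0.0, 0.0]
ft_force: [-0.0, 0.4, 0.1]
grip_width: 0.0206
grasp_force: 56.1
```

Run:
```python
from h import *
print(get_obs()["eef_pos"],get_obs()["grip_width"])
im,d,K,T=shot("wrist"); cv2.imwrite("pics/w2.png",im); P=cloud(d,K,T); H=np.array(imaging.get_calibration("wrist")["hand_eye"])
np.savez("w2.npz",im=im,d=d,K=K,T=T)
Q=cloud(d,K,H)
m=(P[...,2]>.030)&(P[...,2]<.039)&(P[...,0]>.48)&(P[...,0]<.58)&(P[...,1]<.06)&(Q[...,2]>.035);q=P[m];print(q.min(0),q.max(0),cv2.minAreaRect(q[:,:2].astype(np.float32)*1000))
```

```text
[ 0.51720439 -0.07089386  0.1203691 ] 0.020629829674241575
[ 0.48458608 -0.20975639  0.03000046] [0.57973153 0.04822887 0.03899924] ((525.7247924804688, -79.01295471191406), (95.15001678466797, 257.0362548828125), 2.9013512134552)
```

View pics/w2.png

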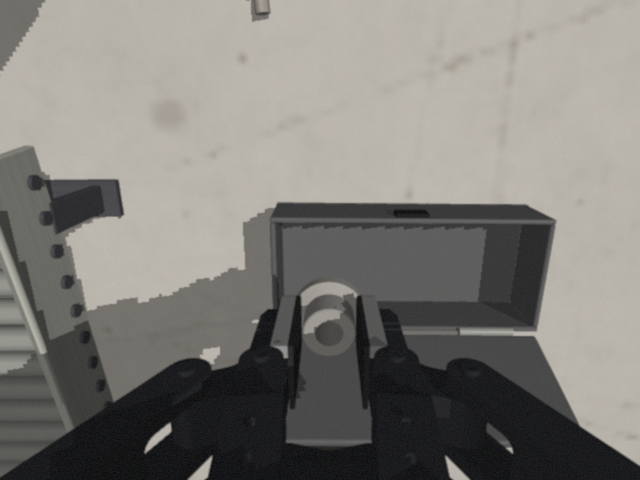

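The held bush sits at pixel (328,315), above the left end of the case. The case's front rim corners are at about (272,220) and (553,220).

Run:
```python
from h import *
z=np.load("w2.npz")
for p in[(272,220),(553,220),(540,328)]: print(ray(*p,z["K"],z["T"],.036).round(4))
Q=cloud(z["d"],z["K"],np.array(imaging.get_calibration("wrist")["hand_eye"]))
for v,u in[(300,290),(300,370),(297,275),(300,380),(320,330),(290,328),(345,330)]: print(v,u,Q[v,u].round(4))
```

```text
[ 0.4973 -0.1006  0.036 ]
[0.4969 0.0459 0.036 ]
[0.5603 0.0489 0.036 ]
300 290 [ 0.0108 -0.0139  0.0091]
300 370 [0.0111 0.0146 0.0086]
297 275 [-0.0238 -0.0297  0.084 ]
300 380 [-0.0416  0.0327  0.1167]
320 330 [0.0051 0.0004 0.0051]
290 328 [ 0.0111 -0.0003  0.017 ]
345 330 [-0.0051  0.0004  0.0054]
```

Emit:
apply_moves --targets '[[[0.05,0,-0.75,0,-1],[0,0,-0.75,0,-1],[0,0,-0.55,0,-1],[0,0,-0.23,0,-1],[0,0,0,0,-0.2],[0,0,0,0,-0.2],[0,0,0,0,-0.2],[0,0,0,0,-0.2]]]'

```text
clock: 3.63
eef_pos: [0.519, -0.0689, 0.0288]
tool_rot: [-0.001, 1.0, 0.0, 0.0]
ft_force: [-0.6, 1.3, 0.2]
grip_width: 0.0338
grasp_force: 0.7
```

Emit:
apply_moves --targets '[[[0,0,0.8,0,-0.2],[0,0,0.8,0,-0.2],[0,0,0.7,0,-0.2],[-0.325,0.965,0,0,0],[-0.325,0.965,0,0,0],[-0.325,0.965,0,0,0],[-0.325,0.965,0,0,0],[-0.325,0.965,0,0,0]]]'

```text
clock: 4.3
eef_pos: [0.4536, 0.1252, 0.1212]
tool_rot: [-0.001, 1.0, 0.0, 0.001]
ft_force: [0.7, -0.1, -0.5]
grip_width: 0.0424
grasp_force: 0.0
```

Emit:
apply_moves --targets '[[[-0.325,0.965,0,0,0],[-0.325,0.965,0,0,0],[0,0,0,0,0.1]]]'

```text
clock: 4.55
eef_pos: [0.4262, 0.2073, 0.1212]
tool_rot: [-0.006, 1.0, 0.002, 0.001]
ft_force: [1.6, -0.7, -0.4]
grip_width: 0.047
grasp_force: 0.0
```

```bash
cat > parts.py <<'E'
from h import *
import sys
o=get_obs();print(o["eef_pos"].round(4) if hasattr(o["eef_pos"],"round") else o["eef_pos"],o["grip_width"])
im,d,K,T=shot("wrist"); cv2.imwrite(f"pics/{sys.argv[1]}.png",im); np.savez(f"{sys.argv[1]}.npz",im=im,d=d,K=K,T=T)
P=cloud(d,K,T);Q=cloud(d,K,np.array(imaging.get_calibration("wrist")["hand_eye"]))
m=((P[...,2]>0.006)&(P[...,2]<0.08)&(Q[...,2]>.03)&(P[...,0]>0.2)).astype(np.uint8)
n,l,st,ce=cv2.connectedComponentsWithStats(m)
for i in range(1,n):
    if st[i,4]>200:
        q=P[l==i]; t=q[q[:,2]>q[:,2].max()-.004]; print(st[i].tolist(),q.min(0).round(3),q.max(0).round(3),t.mean(0).round(3))
E
python3 parts.py w3
```

```text
[0.4262 0.2073 0.1212] 0.04699720923519047
[257, 15, 276, 165, 10796] [0.304 0.167 0.006] [0.39  0.317 0.019] [0.377 0.194 0.016]
[302, 227, 36, 38, 1061] [0.418 0.192 0.006] [0.437 0.213 0.029] [0.429 0.202 0.027]
[464, 242, 176, 46, 4509] [0.426 0.291 0.006] [0.453 0.396 0.025] [0.441 0.303 0.023]
[0, 337, 93, 79, 3943] [ 0.495 -0.006  0.006] [0.536 0.049 0.038] [0.505 0.039 0.036]
[0, 416, 58, 48, 1383] [ 0.558 -0.02   0.006] [0.564 0.019 0.041] [0.561 0.006 0.039]
[473, 446, 37, 34, 803] [0.555 0.299 0.032] [0.576 0.324 0.042] [0.566 0.309 0.041]
```

Emit:
apply_moves --targets '[[[0.07,-0.12,-0.8,0,0.1],[0,0,-0.8,0,0],[0,0,-0.7,0,0],[0,0,-0.26,0,0],[0,0,0,0,-1],[0,0,0,0,-1],[0,0,0,0,-1],[0,0,0,0,-1]]]'

```text
clock: 5.27
eef_pos: [0.4313, 0.1955, 0.0182]
tool_rot: [-0.001, 1.0, -0.0, 0.0]
ft_force: [-0.5, -0.0, -0.3]
grip_width: 0.0184
grasp_force: 58.6
```

Emit:
apply_moves --targets '[[[0,0,0,0,-1],[0,0,0,0,-1],[0,0,0.4,0,-1]]]'

```text
clock: 5.52
eef_pos: [0.4286, 0.195, 0.0319]
tool_rot: [-0.001, 1.0, -0.001, -0.002]
ft_force: [0.3, -0.1, -0.3]
grip_width: 0.0183
grasp_force: 58.7
```

Emit:
apply_moves --targets '[[[0,0,0.85,0,-1],[0,0,0.85,0,-1],[0.377,-0.748,0,0,-1],[0.377,-0.748,0,0,-1],[0.377,-0.748,0,0,-1],[0.377,-0.748,0,0,-1],[0.377,-0.748,0,0,-1],[0.377,-0.748,0,0,-1]]]'

```text
clock: 6.18
eef_pos: [0.5216, 0.0151, 0.1022]
tool_rot: [-0.001, 1.0, -0.0, 0.0]
ft_force: [0.4, 0.2, 0.3]
grip_width: 0.0181
grasp_force: 58.8
```

```bash
python3 parts.py w4
```

```text
[0.5216 0.0151 0.1022] 0.018107242907128458
[73, 204, 323, 206, 22522] [ 0.494 -0.103  0.006] [0.575 0.047 0.072] [ 0.574 -0.091  0.07 ]
[299, 343, 60, 68, 2744] [0.561 0.002 0.039] [0.576 0.029 0.072] [0.574 0.015 0.07 ]
```

View pics/w4.png

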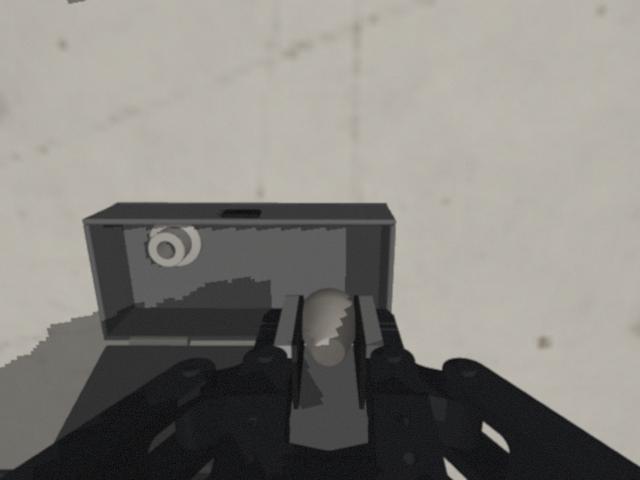

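The flanged bush stands upright in the case at (172,245), and the cone is held at (328,315). I'll lower it.

Emit:
apply_moves --targets '[[[-0.05,0,-0.8,0,-1],[0,0,-0.7,0,-1],[0,0,-0.49,0,-1],[0,0,0,0,-1],[0,0,0,0,-0.2],[0,0,0,0,-0.2],[0,0,0,0,-0.2],[0,0,0,0,-0.2]]]'

```text
clock: 6.9
eef_pos: [0.5191, 0.0165, 0.0224]
tool_rot: [-0.001, 1.0, -0.0, -0.0]
ft_force: [0.4, -2.6, -0.0]
grip_width: 0.0342
grasp_force: 0.7
```

Emit:
apply_moves --targets '[[[0,0,0.8,0,-0.2],[0,0,0.8,6.92,-0.2],[0,0,0.8,6.92,-0.2],[-0.244,0.895,0,6.92,0],[-0.244,0.895,0,6.92,0],[-0.244,0.895,0,6.92,0],[-0.244,0.895,0,6.92,0],[-0.244,0.895,0,6.92,0]]]'

```text
clock: 7.57
eef_pos: [0.4698, 0.1975, 0.1189]
tool_rot: [-0.414, 0.91, 0.0, 0.001]
ft_force: [0.1, 0.3, 0.1]
grip_width: 0.0427
grasp_force: 0.0
```

Emit:
apply_moves --targets '[[[-0.244,0.895,0,6.92,0],[-0.244,0.895,0,6.92,0],[-0.244,0.795,0,6.92,0],[0,0,0,6.92,0.1],[0,0,0,6.92,0.1],[0,0,0,6.92,0.1],[0,0,0,0,0.1]]]'

```text
clock: 8.15
eef_pos: [0.4407, 0.2999, 0.1185]
tool_rot: [0.709, -0.705, -0.0, -0.0]
ft_force: [0.2, 0.0, 0.6]
grip_width: 0.0466
grasp_force: 0.0
```

```bash
python3 parts.py w5; python3 -c "
from h import *
o=get_obs();print(o['tool_rot'],o['joint_pos'])"
```

```text
[0.4407 0.2999 0.1185] 0.04660920364128816
[432, 0, 136, 270, 10160] [0.304 0.172 0.006] [0.389 0.316 0.019] [0.377 0.194 0.016]
[0, 206, 145, 119, 15194] [0.554 0.279 0.006] [0.633 0.338 0.043] [0.585 0.309 0.04 ]
[308, 227, 54, 221, 5095] [0.417 0.291 0.006] [0.453 0.45  0.025] [0.441 0.303 0.023]
[0, 388, 48, 76, 1331] [0.629 0.404 0.006] [0.671 0.455 0.052] [0.631 0.421 0.05 ]
[-7.07091457e-01  7.07122045e-01  2.09471273e-04  2.04840213e-04] [ 5.96545088e-01  3.95923319e-01 -1.29714890e-01  1.04483436e+00
  4.88397151e-04 -9.74207902e-01]
```

Emit:
apply_moves --targets '[[[0,0,-0.8,0,0.1],[0,0,-0.8,0,0],[0,0,-0.6,0,0],[0,0,-0.23,0,0],[0,0,0,0,-1],[0,0,0,0,-1],[0,0,0,0,-1],[0,0,0,0,-1]]]'

```text
clock: 8.87
eef_pos: [0.4425, 0.2999, 0.0229]
tool_rot: [0.707, -0.707, 0.0, -0.002]
ft_force: [0.4, 0.5, 0.0]
grip_width: 0.0203
grasp_force: 58.7
```

Emit:
apply_moves --targets '[[[0,0,0,0,-1],[0,0,0,0,-1],[0,0,0.5,0,-1]]]'

```text
clock: 9.12
eef_pos: [0.4389, 0.2975, 0.0388]
tool_rot: [0.708, -0.707, -0.001, 0.003]
ft_force: [-1.4, -0.2, 0.0]
grip_width: 0.0207
grasp_force: 58.8
```

Emit:
apply_moves --targets '[[[0,0,0.9,0,-1],[0,0,0.9,-6.92,-1],[0.222,-0.9,0,-6.92,-1],[0.222,-0.9,0,-6.92,-1],[0.222,-0.9,0,-6.92,-1],[0.222,-0.9,0,-6.92,-1],[0.222,-0.9,0,-6.92,-1],[0.222,-0.9,0,-6.92,-1]]]'

```text
clock: 9.78
eef_pos: [0.4947, 0.0814, 0.1139]
tool_rot: [-0.353, 0.936, -0.0, 0.001]
ft_force: [-0.0, 0.2, -1.0]
grip_width: 0.0206
grasp_force: 58.8
```

Emit:
apply_moves --targets '[[[0.222,-0.9,0,-6.92,-1],[0.222,-0.9,0,-6.92,-1],[0.222,-0.9,0,-6.92,-1],[0,0,0,-6.92,-1],[0,0,0,-6.92,-1],[0,0,0,-6.92,-1],[0,0,0,0,-1]]]'

```text
clock: 10.37
eef_pos: [0.5211, -0.0255, 0.1135]
tool_rot: [0.0, 1.0, 0.0, 0.0]
ft_force: [0.5, -0.4, -0.3]
grip_width: 0.0206
grasp_force: 58.9
```

```bash
python3 parts.py w6
```

```text
[ 0.5211 -0.0255  0.1135] 0.020635585357136412
[0, 179, 23, 36, 510] [ 0.483 -0.21   0.006] [ 0.503 -0.202  0.021] [ 0.496 -0.204  0.018]
[182, 200, 298, 170, 19630] [ 0.493 -0.1    0.006] [0.571 0.05  0.061] [ 0.569 -0.032  0.058]
[0, 331, 50, 146, 3679] [ 0.561 -0.206  0.025] [ 0.65  -0.198  0.067] [ 0.626 -0.199  0.064]
[296, 358, 66, 53, 2266] [ 0.568 -0.041  0.053] [ 0.578 -0.011  0.08 ] [ 0.576 -0.026  0.078]
```

View pics/w6.png

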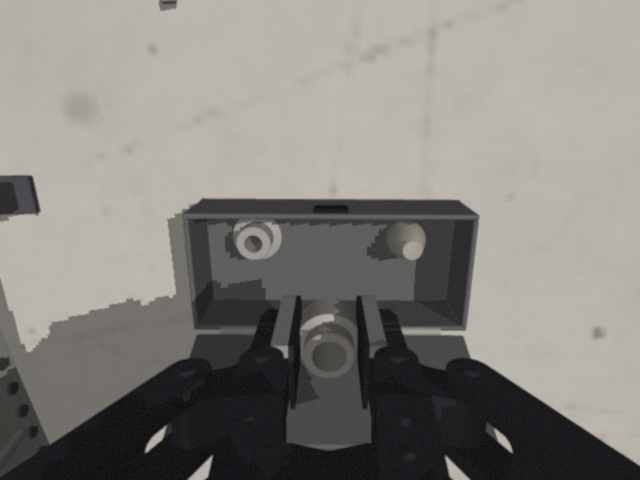

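Both placed parts stand at (255,240) and (408,240), with clear room between them for the third bush. I'll lower and release it.

Emit:
apply_moves --targets '[[[-0.05,0,-0.8,0,-1],[0,0,-0.7,0,-1],[0,0,-0.65,0,-1],[0,0,0,0,-1],[0,0,0,0,-0.2],[0,0,0,0,-0.2],[0,0,0,0,-0.2],[0,0,0,0,-0.2]]]'

```text
clock: 11.08
eef_pos: [0.5204, -0.025, 0.0289]
tool_rot: [-0.001, 1.0, -0.0, 0.002]
ft_force: [0.2, 0.3, 0.5]
grip_width: 0.034
grasp_force: 0.0
```

Emit:
apply_moves --targets '[[[0,0,1,0,-0.2],[0,0,1,0,-0.2],[0,0,1,0,-1],[0,0,1,0,-1],[0.9,0,0,0,-1],[0.9,0,0,0,-1],[0.9,0,0,0,-1],[0,0,0,0,-1]]]'

```text
clock: 11.75
eef_pos: [0.6329, -0.025, 0.1863]
tool_rot: [-0.001, 1.0, -0.0, 0.002]
ft_force: [0.3, 0.1, -0.7]
grip_width: -0.0
grasp_force: 0.0
```

```bash
python3 parts.py w7
python3 - <<'E'
from h import *
for n in("scene",):
    im,d,K,T=shot(n); P=cloud(d,K,T)
    m=(P[...,0]>.6)&(P[...,0]<.74)&(P[...,1]>-.11)&(P[...,1]<.0)&(P[...,2]<.08)&(P[...,2]>.01);q=P[m];print(q.min(0),q.max(0))
E
```

```text
[ 0.6329 -0.025   0.1863] -2.9962036155087823e-05
[0, 0, 111, 369, 22052] [ 0.492 -0.289  0.006] [ 0.742 -0.197  0.08 ] [ 0.649 -0.2    0.078]
[196, 0, 266, 148, 15156] [ 0.497 -0.1    0.006] [0.578 0.05  0.08 ] [ 0.576 -0.026  0.078]
[245, 18, 43, 47, 1452] [ 0.502 -0.081  0.006] [ 0.53  -0.053  0.025] [ 0.516 -0.067  0.023]
[379, 26, 34, 37, 996] [0.507 0.008 0.007] [0.529 0.029 0.032] [0.518 0.019 0.03 ]
[312, 32, 36, 41, 939] [ 0.511 -0.036  0.006] [ 0.535 -0.013  0.028] [ 0.523 -0.025  0.026]
[220, 179, 98, 133, 9592] [ 0.608 -0.105  0.006] [ 0.709 -0.034  0.037] [ 0.658 -0.07   0.035]
[380, 351, 27, 19, 303] [0.745 0.017 0.006] [0.761 0.038 0.023] [0.753 0.028 0.021]
[475, 354, 100, 74, 3474] [0.756 0.101 0.006] [0.82  0.183 0.022] [0.779 0.15  0.019]
[0, 379, 161, 101, 8005] [ 0.781 -0.312  0.006] [ 0.857 -0.17   0.042] [ 0.81  -0.254  0.039]
[ 0.60933293 -0.10824382  0.01051477] [ 0.70571677 -0.03752823  0.0409348 ]
```

Emit:
apply_moves --targets '[[[0,0,-0.85,0,-1],[0,0,-0.85,0,-1],[0,0,-0.75,0,-1],[-0.4,0,0,0,-1],[-0.3,0,0,0,-1],[-0.25,0,0,0,-1],[-0.25,0,0,0,-1],[-0.25,0,0,0,-1]]]'

```text
clock: 12.52
eef_pos: [0.5675, -0.025, 0.0905]
tool_rot: [-0.001, 1.0, -0.0, 0.001]
ft_force: [0.6, -0.0, -0.2]
grip_width: -0.0
grasp_force: 0.2
```

Emit:
apply_moves --targets '[[[-0.25,0,0,0,-1],[-0.25,0,0,0,-1],[-0.25,0,0,0,-1],[0,0,0,0,-1],[0.4,0,0.6,0,-1],[0.4,0,0.8,0,-1],[-0.5,0,0.8,0,-1],[-0.8,0,0,0,-1]]]'

```text
clock: 13.18
eef_pos: [0.5254, -0.0252, 0.1841]
tool_rot: [-0.001, 1.0, -0.0, 0.008]
ft_force: [1.3, 0.3, 0.8]
grip_width: 0.0002
grasp_force: 0.0
```

```bash
python3 parts.py w8
```

```text
[ 0.5254 -0.0252  0.1841] 0.0001954648183683503
[0, 118, 134, 362, 24114] [ 0.458 -0.307  0.006] [ 0.736 -0.197  0.08 ] [ 0.514 -0.205  0.078]
[213, 170, 235, 105, 21613] [ 0.494 -0.1    0.006] [0.564 0.05  0.058] [ 0.507 -0.025  0.055]
[230, 309, 60, 61, 2713] [ 0.607 -0.105  0.006] [ 0.645 -0.057  0.037] [ 0.636 -0.076  0.034]
```

View pics/w8.png

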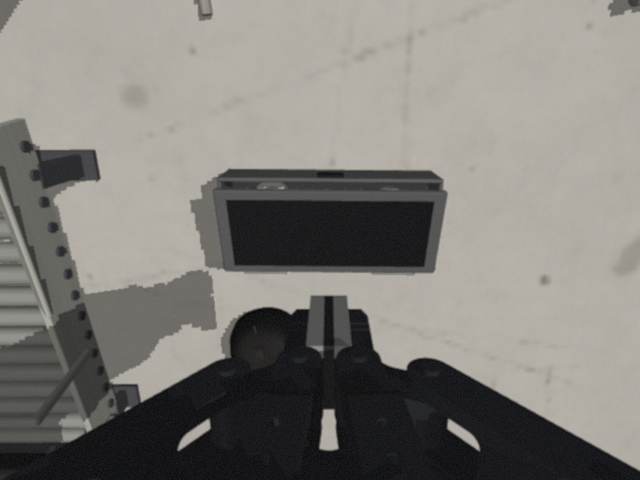

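The lid is past upright and falling shut, with the case at pixels (215-445, 170-272). Next I'll turn the gripper to grip across x.

Emit:
apply_moves --targets '[[[0.06,0,0,-6.92,1],[0,0,0,-6.92,1],[0,0,0,-6.92,1],[0,0,0,-6.92,1],[0,0,0,-6.92,1],[0,0,0,-6.92,1],[0,0,0,-6.92,1],[0,0,0,-6.92,1]]]'

```text
clock: 13.9
eef_pos: [0.5207, -0.025, 0.1776]
tool_rot: [0.466, 0.885, 0.0, 0.0]
ft_force: [0.3, 0.6, 0.5]
grip_width: 0.0853
grasp_force: 0.0
```

Emit:
apply_moves --targets '[[[0,0,0,-6.92,1],[0,0,0,-6.92,1],[0,0,0,-6.92,1],[0,0,0,-6.92,1],[0,0,0,-6.92,1],[0,0,0,0,1]]]'

```text
clock: 14.4
eef_pos: [0.5208, -0.025, 0.1776]
tool_rot: [0.707, 0.708, 0.0, 0.0]
ft_force: [0.2, 0.4, -0.2]
grip_width: 0.0855
grasp_force: 0.0
```

```bash
python3 parts.py w9
python3 - <<'E'
from h import *
z=np.load("w9.npz");P=cloud(z["d"],z["K"],z["T"])
m=(P[...,2]>.036)&(P[...,2]<.05)&(P[...,0]>.45)&(P[...,0]<.6)&(abs(P[...,1]+.025)<.09);q=P[m];print(cv2.minAreaRect(q[:,:2].astype(np.float32)*1000),np.median(q[:,2]),q[:,2].max())
im,d,K,T=shot("scene");np.savez("s2.npz",im=im,d=d,K=K,T=T);P=cloud(d,K,T)
m=(P[...,0]>.44)&(P[...,0]<.76)&(P[...,1]>-.4)&(P[...,1]<-.18)
for s in np.arange(.46,.74,.02):
    k=(abs(P[...,0]-s)<.01)&m&(P[...,2]>.01);q=P[k]
    c=q[abs(q[:,1]+.29)<.05]
    print(round(s,2),q[:,1].min().round(3),q[:,1].max().round(3),np.percentile(c[:,2],[50,90,100]).round(3))
E
```

```text
[ 0.5208 -0.025   0.1776] 0.08545993265168689
[289, 109, 110, 219, 22018] [ 0.494 -0.1    0.023] [0.564 0.05  0.045] [ 0.529 -0.019  0.042]
[97, 202, 74, 119, 1319] [ 0.352 -0.111  0.006] [ 0.395 -0.015  0.01 ] [ 0.365 -0.069  0.008]
[441, 228, 146, 95, 10152] [ 0.608 -0.104  0.006] [ 0.708 -0.034  0.038] [ 0.659 -0.07   0.035]
[284, 408, 25, 38, 579] [ 0.483 -0.235  0.006] [ 0.503 -0.196  0.038] [ 0.495 -0.204  0.035]
[404, 436, 58, 32, 1000] [ 0.58  -0.206  0.027] [ 0.629 -0.2    0.06 ] [ 0.602 -0.204  0.057]
((529.5189819335938, -24.52948760986328), (149.0115203857422, 68.93193054199219), 89.6147232055664) 0.041923774037094075 0.04475237810833682
0.46 -0.382 -0.198 [0.061 0.066 0.07 ]
0.48 -0.384 -0.196 [0.062 0.066 0.071]
0.5 -0.383 -0.196 [0.059 0.063 0.068]
0.52 -0.383 -0.197 [0.057 0.06  0.063]
0.54 -0.383 -0.195 [0.053 0.057 0.06 ]
0.56 -0.383 -0.196 [0.051 0.055 0.057]
0.58 -0.382 -0.199 [0.048 0.052 0.055]
0.6 -0.373 -0.206 [0.045 0.049 0.055]
0.62 -0.377 -0.2 [0.043 0.049 0.109]
0.64 -0.376 -0.201 [0.041 0.106 0.111]
0.66 -0.374 -0.205 [0.037 0.041 0.044]
0.68 -0.373 -0.206 [0.032 0.036 0.041]
0.7 -0.376 -0.199 [0.034 0.097 0.101]
0.72 -0.371 -0.205 [0.031 0.048 0.056]
```

View pics/w9.png

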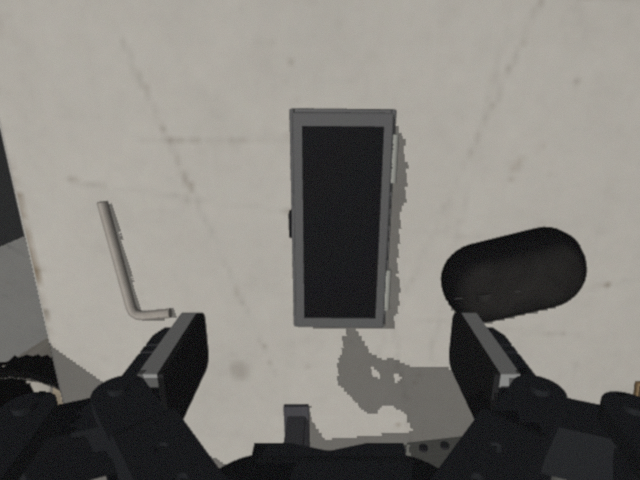

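The lid is shut and level (height 0.042 m). The case centre is about (0.5275,-0.0247), so I'll grip it.

Emit:
apply_moves --targets '[[[0.17,0.01,-0.8,0.4,1],[0,0,-0.8,0,1],[0,0,-0.8,0,1],[0,0,-0.7,0,1],[0,0,-0.5,0,1],[0,0,-0.34,0,1],[0,0,0,0,1],[0,0,0,0,-1]]]'

```text
clock: 15.17
eef_pos: [0.5275, -0.0246, 0.0191]
tool_rot: [0.703, 0.711, -0.001, -0.001]
ft_force: [0.3, 0.4, 0.6]
grip_width: 0.0755
grasp_force: 0.0
```

Emit:
apply_moves --targets '[[[0,0,0,0,-1],[0,0,0,0,-1],[0,0,0,0,-1],[0,0,0,0,-1],[0,0,0.2,0,-1],[0,0,0.3,0,-1]]]'

```text
clock: 15.67
eef_pos: [0.5265, -0.0245, 0.0388]
tool_rot: [0.704, 0.711, -0.001, -0.001]
ft_force: [-0.6, -0.2, -4.4]
grip_width: 0.0649
grasp_force: 67.6
```

Emit:
apply_moves --targets '[[[0,0,0.9,0,-1],[0,0,0.9,0,-1],[0,0,0.9,0,-1],[0,-0.8,0,0,-1],[0,-0.8,0,0,-1],[0,-0.8,0,0,-1],[0,-0.8,0,0,-1],[0,-0.8,0,0,-1]]]'

```text
clock: 16.33
eef_pos: [0.5273, -0.1857, 0.1477]
tool_rot: [0.703, 0.711, -0.0, -0.0]
ft_force: [0.0, 0.6, -4.2]
grip_width: 0.0648
grasp_force: 69.5
```

Emit:
apply_moves --targets '[[[-0.16,-0.8,0,0,-1],[0,-0.8,0,0,-1],[0,-0.6,0,0,-1],[0,-0.44,0,0,-1],[0,0,0,0,-1],[0,0,0,0,-1]]]'

```text
clock: 16.83
eef_pos: [0.5209, -0.2909, 0.1471]
tool_rot: [0.704, 0.71, -0.0, -0.001]
ft_force: [-0.5, 0.7, -2.7]
grip_width: 0.065
grasp_force: 69.6
```

```bash
python3 parts.py w10
python3 - <<'E'
from h import *
z=np.load("w10.npz");P=cloud(z["d"],z["K"],z["T"]);im=z["im"].copy()
# lane profile: height by y at x~0.50-0.60
for y in np.arange(-.39,-.17,.01):
    k=(abs(P[...,1]-y)<.005)&(P[...,0]>.47)&(P[...,0]<.58)&(P[...,2]<.115)
    if k.sum()>20: print(round(y,3),np.percentile(P[k][:,2],[5,50,98]).round(3))
im2=shot("scene")[0];im2=cv2.resize(im2[180:330,300:500],(800,600));cv2.imwrite("pics/s10.png",im2)
E
```

```text
[ 0.5209 -0.2909  0.1471] 0.06503588645045917
[199, 71, 414, 41, 5224] [ 0.46  -0.217  0.006] [ 0.69  -0.199  0.08 ] [ 0.555 -0.206  0.078]
[465, 99, 145, 285, 28570] [ 0.605 -0.371  0.007] [ 0.69  -0.209  0.065] [ 0.64  -0.367  0.063]
[573, 99, 67, 306, 11054] [ 0.667 -0.375  0.006] [ 0.729 -0.209  0.077] [ 0.697 -0.372  0.074]
[220, 100, 29, 11, 307] [ 0.468 -0.216  0.058] [ 0.481 -0.212  0.067] [ 0.474 -0.214  0.065]
[326, 100, 28, 12, 328] [ 0.519 -0.217  0.051] [ 0.533 -0.211  0.06 ] [ 0.526 -0.214  0.058]
[360, 100, 28, 13, 353] [ 0.536 -0.217  0.048] [ 0.55  -0.211  0.057] [ 0.543 -0.214  0.055]
[393, 100, 28, 14, 350] [ 0.553 -0.217  0.046] [ 0.567 -0.211  0.055] [ 0.56  -0.214  0.053]
[425, 100, 28, 15, 384] [ 0.571 -0.218  0.044] [ 0.584 -0.211  0.053] [ 0.578 -0.214  0.051]
[442, 100, 43, 221, 3793] [ 0.588 -0.338  0.039] [ 0.603 -0.211  0.051] [ 0.596 -0.267  0.049]
[123, 454, 39, 26, 724] [ 0.363 -0.492  0.01 ] [ 0.393 -0.475  0.023] [ 0.378 -0.484  0.021]
-0.22 [0.    0.055 0.066]
-0.21 [0.    0.074 0.089]
-0.2 [0.08  0.089 0.098]
-0.19 [0.084 0.089 0.097]
-0.18 [-0.001  0.     0.002]
```

View pics/w10.png

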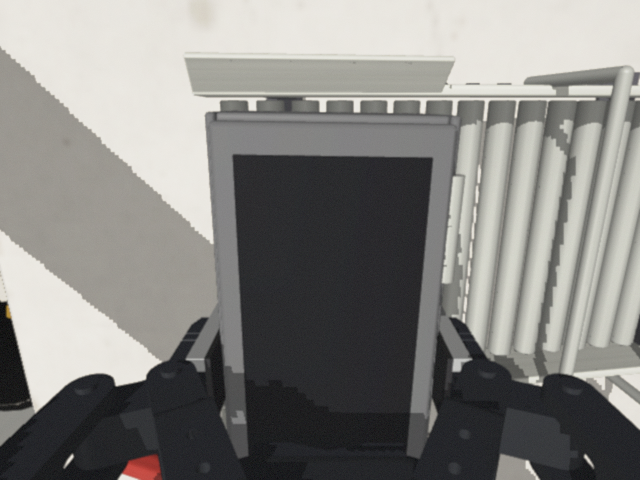

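The case hangs centred between the guides (case 210-458, guide line at row 95). I'll lower and release it.

Emit:
apply_moves --targets '[[[0,0.03,-0.6,0,-1],[0,0,-0.5,0,-1],[0,0,-0.3,0,-1],[0,0,-0.12,0,-1],[0,0,-0.05,0,-1],[0,0,0,0,-1]]]'

```text
clock: 17.43
eef_pos: [0.5222, -0.2883, 0.085]
tool_rot: [0.703, 0.711, 0.0, 0.0]
ft_force: [-0.5, 0.2, -3.0]
grip_width: 0.0651
grasp_force: 69.6
```

Emit:
apply_moves --targets '[[[0,0,-0.05,0,-1],[0,0,0,0,1],[0,0,0,0,1],[0,0,0,0,1],[0,0,0.3,0,1],[0,0,0.8,0,1],[0,0,0.8,0,1],[0,0,0.8,0,1]]]'

```text
clock: 18.1
eef_pos: [0.5216, -0.2891, 0.1924]
tool_rot: [0.704, 0.711, 0.0, 0.0]
ft_force: [0.9, -0.5, -0.1]
grip_width: 0.0854
grasp_force: 0.0
```

```bash
python3 parts.py w11
python3 - <<'E'
from h import *
z=np.load("w11.npz")
im2=shot("scene")[0];im2=cv2.resize(im2[180:330,300:500],(400,300));cv2.imwrite("pics/s11.png",np.hstack([im2,cv2.resize(z["im"],(400,300))]))
E
```

```text
[ 0.5216 -0.2891  0.1924] 0.08541647230686612
[311, 82, 240, 20, 2527] [ 0.511 -0.21   0.034] [ 0.663 -0.199  0.08 ] [ 0.555 -0.206  0.078]
[525, 83, 115, 280, 22918] [ 0.659 -0.375  0.006] [ 0.733 -0.196  0.08 ] [ 0.698 -0.371  0.078]
[223, 100, 97, 254, 15168] [ 0.46  -0.369  0.006] [ 0.515 -0.21   0.08 ] [ 0.498 -0.335  0.078]
[420, 104, 64, 247, 8410] [ 0.584 -0.371  0.033] [ 0.62  -0.211  0.072] [ 0.593 -0.368  0.07 ]
[465, 105, 84, 239, 12030] [ 0.623 -0.37   0.026] [ 0.664 -0.211  0.063] [ 0.65  -0.367  0.061]
[305, 385, 167, 62, 4716] [ 0.502 -0.515  0.006] [ 0.652 -0.447  0.016] [ 0.56  -0.466  0.013]
[184, 417, 69, 37, 526] [ 0.393 -0.518  0.006] [ 0.454 -0.481  0.018] [ 0.408 -0.494  0.016]
```

View pics/s11.png

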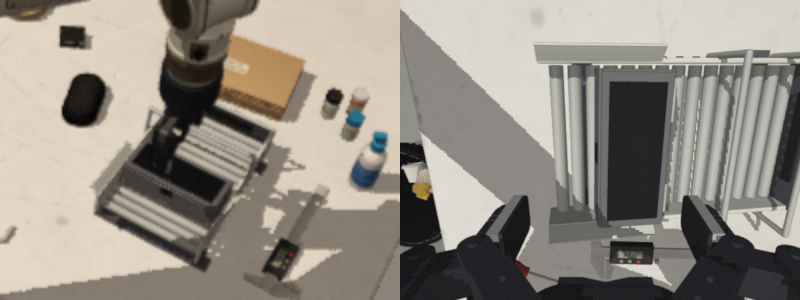

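The case stands flat and crosswise and is already rolling, with its lid shut. Now over to the carton.

Emit:
apply_moves --targets '[[[0.1,0.95,0.08,6.92,1],[0.1,0.95,0.08,6.92,1],[0.1,0.95,0.08,6.92,1],[0.1,0.95,0.08,6.92,1],[0.1,0.95,0.08,6.92,1],[0.1,0.95,0.08,6.92,1],[0.1,0.95,0.08,6.92,1],[0.1,0.95,0.08,6.92,1]]]'

```text
clock: 18.87
eef_pos: [0.5538, 0.0167, 0.2169]
tool_rot: [0.29, 0.957, 0.0, 0.001]
ft_force: [0.5, 1.2, 0.1]
grip_width: 0.085
grasp_force: 0.0
```

Emit:
apply_moves --targets '[[[0.1,0.95,0.08,6.92,1],[0.1,0.95,0.08,6.92,1],[0.1,0.95,0.08,6.92,1],[0.1,0.95,0.08,6.92,1],[0.1,0.95,0.08,6.92,1],[0.1,0.95,0.08,0,1],[0.1,0.95,0.08,0,1],[0,0,0,0,1]]]'

```text
clock: 19.53
eef_pos: [0.5817, 0.2882, 0.2385]
tool_rot: [-0.008, 1.0, 0.002, 0.001]
ft_force: [-0.5, -0.9, 0.1]
grip_width: 0.0853
grasp_force: 0.0
```

```bash
cat > carton.py <<'E'
from h import *
import sys
o=get_obs();print(o["eef_pos"],o["tool_rot"])
im,d,K,T=shot("wrist");P=cloud(d,K,T);np.savez("c.npz",im=im,d=d,K=K,T=T);cv2.imwrite(f"pics/{sys.argv[1]}.png",im)
m=((P[...,2]>.035)&(P[...,2]<.048)&(P[...,0]>.5)&(P[...,1]>.2)&(P[...,1]<.4)).astype(np.uint8)
n,l,st,_=cv2.connectedComponentsWithStats(m);i=1+st[1:,4].argmax();q=P[l==i]
print(st[i],q.min(0),q.max(0),cv2.minAreaRect(q[:,:2].astype(np.float32)*1000))
im,d,K,T=shot("scene");P=cloud(d,K,T);np.savez("s3.npz",im=im,d=d,K=K,T=T)
m=(abs(P[...,1]+.29)<.06)&(P[...,0]>.45)&(P[...,0]<.78)
for s in np.arange(.46,.77,.01):
    k=(abs(P[...,0]-s)<.005)&m; print(round(s,3),np.percentile(P[k][:,2],[50,90]).round(3) if k.sum() else None,end=' ')
E
python3 carton.py c1
```

```text
[0.5816798  0.28821393 0.23853525] [-8.36160108e-03  9.99962869e-01  1.91882984e-03  8.13975108e-04]
[  317   174    72   172 11425] [0.55525946 0.27929413 0.03507383] [0.70795524 0.3436563  0.04349545] ((631.7816162109375, 311.4878234863281), (151.28594970703125, 56.09990692138672), 3.2872159481048584)
0.46 [-0.002  0.002] 0.47 [0.003 0.065] 0.48 [0.    0.063] 0.49 [0.009 0.063] 0.5 [0.004 0.061] 0.51 [0.057 0.061] 0.52 [0.053 0.059] 0.53 [0.053 0.059] 0.54 [0.05  0.057] 0.55 [0.048 0.055] 0.56 [0.049 0.054] 0.57 [0.044 0.051] 0.58 [0.046 0.051] 0.59 [0.045 0.05 ] 0.6 [0.046 0.049] 0.61 [0.044 0.047] 0.62 [0.042 0.046] 0.63 [0.044 0.107] 0.64 [0.038 0.044] 0.65 [0.04  0.042] 0.66 [0.041 0.056] 0.67 [0.071 0.08 ] 0.68 [0.078 0.081] 0.69 [0.077 0.08 ] 0.7 [0.077 0.098] 0.71 [0.075 0.09 ] 0.72 [0.072 0.074] 0.73 [0.07  0.073] 0.74 [0.065 0.066] 0.75 None 0.76 None
```

The case has reached the stop. The carton is at (0.632,0.3115) with a yaw of 3.3°.

Emit:
apply_moves --targets '[[[0.4,0.18,-0.8,1.4,1],[0.4,0.18,-0.8,1.4,1],[0.4,0.18,-0.8,0,1],[0,0,-0.8,0,1],[0,0,0,0,1]]]'

```text
clock: 20.05
eef_pos: [0.626, 0.2987, 0.1019]
tool_rot: [-0.028, 1.0, -0.003, -0.007]
ft_force: [-1.5, -1.3, -1.8]
grip_width: 0.0857
grasp_force: 0.0
```

Emit:
apply_moves --targets '[[[0,0,0,0,1],[0,0,0,0,1],[0,0,0,0,1]]]'

```text
clock: 20.3
eef_pos: [0.6314, 0.3026, 0.1145]
tool_rot: [-0.029, 1.0, 0.001, 0.003]
ft_force: [-0.2, 1.3, 0.6]
grip_width: 0.0855
grasp_force: 0.0
```

Emit:
apply_moves --targets '[[[0.01,0.22,0,0,1],[0,0,-0.6,0,1],[0,0,-0.6,0,1],[0,0,-0.6,0,1],[0,0,-0.35,0,1],[0,0,-0.2,0,1],[0,0,0,0,1],[0,0,0,0,1]]]'

```text
clock: 20.97
eef_pos: [0.6309, 0.3122, 0.0181]
tool_rot: [-0.029, 1.0, 0.0, 0.001]
ft_force: [-0.3, -0.1, 0.3]
grip_width: 0.0855
grasp_force: 0.0
```

Emit:
apply_moves --targets '[[[0,0,0,0,-1],[0,0,0,0,-1],[0,0,0,0,-1],[0,0,0,0,-1],[0,0,0,0,-1],[0,0,0.4,0,-1],[0,0,0.8,0,-1],[0,0,0.8,0,-1]]]'

```text
clock: 21.63
eef_pos: [0.6281, 0.3104, 0.0945]
tool_rot: [-0.029, 1.0, -0.001, -0.003]
ft_force: [1.2, 0.3, -2.4]
grip_width: 0.0556
grasp_force: 64.3
```

Emit:
apply_moves --targets '[[[0,0,0.7,0,-1],[-0.167,-0.9,0.6,-7.15,-1],[-0.167,-0.94,0,-7.15,-1],[-0.167,-0.94,0,-7.15,-1],[-0.167,-0.94,0,-7.15,-1],[-0.167,-0.94,0,-7.15,-1],[-0.167,-0.94,0,-7.15,-1],[-0.167,-0.94,0,-7.15,-1]]]'

```text
clock: 22.3
eef_pos: [0.5825, 0.0499, 0.1471]
tool_rot: [0.399, 0.917, -0.0, -0.001]
ft_force: [0.7, -0.7, -1.9]
grip_width: 0.0553
grasp_force: 64.7
```

Emit:
apply_moves --targets '[[[-0.167,-0.94,0,-7.15,-1],[-0.167,-0.94,0,-7.15,-1],[-0.167,-0.94,0,-7.15,-1],[-0.167,-0.94,0,-7.15,-1],[-0.167,-0.94,0,-7.15,-1],[-0.167,-0.94,0,-7.15,-1],[-0.167,-0.8,0,-0.3,-1],[-0.167,-0.5,0,0,-1]]]'

```text
clock: 22.97
eef_pos: [0.5291, -0.2294, 0.1471]
tool_rot: [0.708, 0.706, -0.001, 0.0]
ft_force: [0.5, -0.0, -2.2]
grip_width: 0.0555
grasp_force: 64.7
```

Emit:
apply_moves --targets '[[[0,0,0,0,-1],[0,0,0,0,-1],[0,0,0,0,-1]]]'

```text
clock: 23.22
eef_pos: [0.53, -0.2256, 0.1471]
tool_rot: [0.707, 0.708, 0.0, -0.001]
ft_force: [-0.8, 0.1, -2.1]
grip_width: 0.0552
grasp_force: 64.7
```

Emit:
apply_moves --targets '[[[-0.21,-0.6,0,0,-1],[0,-0.6,0,0,-1],[0,-0.4,0,0,-1],[0,0,0,0,-1],[0,0,0,0,-1],[0,0,0,0,-1]]]'

```text
clock: 23.72
eef_pos: [0.5221, -0.2889, 0.1473]
tool_rot: [0.706, 0.708, 0.0, -0.001]
ft_force: [-0.1, 0.2, -2.6]
grip_width: 0.0555
grasp_force: 64.8
```

Run:
```python
from h import *
o=get_obs();print(o["eef_pos"],o["tool_rot"],o["joint_pos"])
im,d,K,T=shot("wrist");P=cloud(d,K,T);cv2.imwrite("pics/c2.png",im)
z=P[...,2];e=o["eef_pos"]
# carton top: ~ TCP +22mm
m=(abs(z-(e[2]+.022))<.005)&(abs(P[...,0]-e[0])<.06)&(abs(P[...,1]-e[1])<.1);m=m.astype(np.uint8)
n,l,st,_=cv2.connectedComponentsWithStats(m);i=1+st[1:,4].argmax();q=P[l==i];print(st[i],cv2.minAreaRect(q[:,:2].astype(np.float32)*1000),q.min(0),q.max(0),np.median(q[:,2]))
# far edge of top only
```

```text
[ 0.52211323 -0.28890796  0.14726535] [ 7.06199642e-01  7.08012490e-01  2.20531467e-04 -5.75705120e-04] [-5.05762090e-01  4.89332267e-01  1.00597077e-01  1.18304704e+00
  7.40462988e-04  1.06247012e+00]
[  189   114   281   342 69272] ((521.853271484375, -266.0072326660156), (82.77162170410156, 103.78645324707031), 0.9686442017555237) [ 0.48074078 -0.31832992  0.16427279] [ 0.56353264 -0.21422363  0.17425235] 0.1690931240633879
```

Emit:
apply_moves --targets '[[[0,-0.01,-0.6,0,-1],[0,0,-0.5,0,-1],[0,0,-0.3,0,-1],[0,0,-0.15,0,-1],[0,0,-0.1,0,-1],[0,0,0,0,-1],[0,0,0,0,-1]]]'

```text
clock: 24.35
eef_pos: [0.5226, -0.2905, 0.0824]
tool_rot: [0.706, 0.708, -0.0, 0.001]
ft_force: [-0.7, 0.0, -1.9]
grip_width: 0.0553
grasp_force: 64.8
```

Emit:
apply_moves --targets '[[[0,0,0,0,1],[0,0,0,0,1],[0,0,0,0,1],[0,0,0.3,0,1],[0,0,0.8,0,1],[0,0,0.8,0,1],[0,0,0.8,0,1],[0,0.8,0.3,0,1]]]'

```text
clock: 25.02
eef_pos: [0.5242, -0.2638, 0.2073]
tool_rot: [0.709, 0.705, 0.001, 0.006]
ft_force: [0.6, 0.5, 0.8]
grip_width: 0.0852
grasp_force: 0.0
```

Emit:
apply_moves --targets '[[[-0.5,0.8,0.3,0,1],[-0.5,0.8,0.3,0,1],[-0.5,0.8,0.3,0,1],[-0.5,0.8,0.3,0,1],[-0.5,0.8,0,0,1],[0,0.8,0,0,1],[0,0,0,0,1],[0,0,0,0,1]]]'

```text
clock: 25.68
eef_pos: [0.422, -0.0654, 0.2506]
tool_rot: [0.705, 0.709, 0.001, 0.001]
ft_force: [-1.0, -0.9, 0.6]
grip_width: 0.0851
grasp_force: 0.0
```

Run:
```python
from h import *
im,d,K,T=shot("scene");P=cloud(d,K,T);cv2.imwrite("pics/s4.png",cv2.resize(im[120:340,180:500],(800,550)))
m=(abs(P[...,1]+.29)<.06)&(P[...,0]>.45)&(P[...,0]<.78)
for s in np.arange(.5,.77,.01):
    k=(abs(P[...,0]-s)<.005)&m; print(round(s,3),np.percentile(P[k][:,2],[50,90]).round(3) if k.sum() else None,end=' ')
```

```text
0.5 [0.005 0.061] 0.51 [0.056 0.062] 0.52 [0.053 0.059] 0.53 [0.053 0.058] 0.54 [0.051 0.057] 0.55 [-0.753  0.054] 0.56 [0.049 0.054] 0.57 [0.043 0.051] 0.58 [0.046 0.052] 0.59 [0.045 0.05 ] 0.6 [0.047 0.05 ] 0.61 [0.063 0.083] 0.62 [0.084 0.088] 0.63 [0.086 0.107] 0.64 [0.083 0.087] 0.65 [0.08  0.084] 0.66 [0.079 0.082] 0.67 [0.078 0.081] 0.68 [0.078 0.081] 0.69 [0.077 0.08 ] 0.7 [0.079 0.097] 0.71 [0.074 0.077] 0.72 [0.072 0.076] 0.73 [0.071 0.073] 0.74 [0.065 0.065] 0.75 None 0.76 None
```

View pics/s4.png

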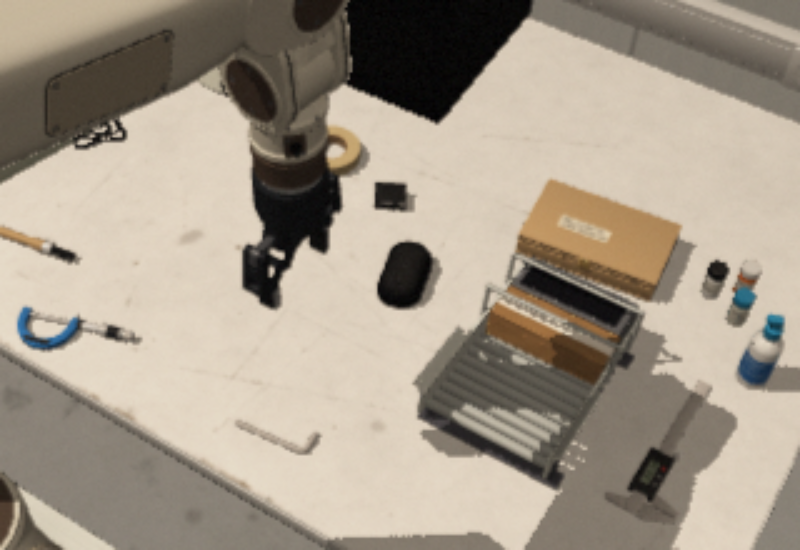

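The carton sits close behind the case (case at about (575,295) in the crop, carton at (550,340)), both flat under the bars. The bench is clear of parts, and the gripper touches nothing. I'll let things settle and hand in.

Emit:
apply_moves --targets '[[[0,0,0,0,1],[0,0,0,0,1],[0,0,0,0,1],[0,0,0,0,1],[0,0,0,0,1],[0,0,0,0,1],[0,0,0,0,1],[0,0,0,0,1]]]'

```text
clock: 26.4
eef_pos: [0.4219, -0.0666, 0.2495]
tool_rot: [0.707, 0.708, -0.0, -0.0]
ft_force: [-0.1, 0.3, 1.1]
grip_width: 0.0855
grasp_force: 0.0
```

```bash
python3 -c "
from workcell import order
print(order.job_done())"
```

```text
the job is handed in; nothing more can be done
None
```

I packed the three loose parts (two bushes and the cone) in the case, shut its lid, rolled it to the stop, and sent the one carton I found down close behind it; the job is handed in (no verdict shown).

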